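# Slide the paddle board out over the pan to its groove and hold it from tipping

## Task

Slide the wooden paddle board outward along its steel rest, with the ramekin still standing on it, until the groove across its face lies level with the rest's outer edge, squarely, so that the ramekin end reaches out over the insert pan. At that overhang the board tips if let go, so keep hold of it: finish while still holding it down flat on the rest, and leave it held. Slide it rather than lifting it, keep the ramekin upright, and leave the pan and the other things where they stand.

Things in the scene. Friction and masses are not known exactly. Their poses are not given: they have to be found in the camera images.
- rest: Fixed steel board rest (a small bench of folded sheet), top plate 130 mm (x) by 180 mm (y), 6 mm thick, its top 90 mm above the table, on two side legs. Origin: centre of its underside on the table. Its x axis points outward, to the side where the pan stands; its y axis runs along the outer edge; z is up.
- rest_edge (a point): Middle of the rest's outer top edge, 65 mm along the rest's x axis from its centre, 90 mm above the table. Axes as the rest's.
- board: Loose wooden paddle board, 16 mm thick, about 0.35 kg, flat on the rest, groove up. Blade 220 mm (x -110 to 110) by 130 mm (y); flat handle 32 mm wide, 16 mm thick, on to x = -242 mm. Origin: centre of the blade's underside; x points to the outer end, z up. Groove 4 mm wide, 3 mm deep, across the top at x = -30 mm. With groove and edge level, the centre of mass lies beyond the edge.
- mark_left (a point): Left end of the groove: the point on the underside edge of the board straight below it, at (-30, +65, 0) mm in the board's frame.
- mark_right (a point): Right end of the groove, likewise at (-30, -65, 0) mm in the board's frame.
- handle (a point): Point inside the board's handle to grasp it by: at (-200, 0, 8) mm in the board's frame, mid-thickness. Grasp from above across its 32 mm width (along the board's y). It is always behind the rest, with the table 90 mm below the board, from the start to the finish.
- ramekin: Loose cream ribbed ramekin, 68 mm across, 37 mm high, 0.12 kg (varies), standing on the outer half of the board. Origin: centre of its underside; z is up.
- pan: Loose steel insert pan, 108 mm along its x, 176 mm along its y, 65 mm high, standing on the table in front of the rest's outer edge, under the way of the board (25 mm between its rim and the board). Origin: centre of its underside.
- lamp_rim (a point): Fixed equipment: front point of the lower rim of a twin heat lamp whose shades hang over the back of the table, 450 to 630 mm above it, from this point on to larger x and from 60 mm to its left to 340 mm to its right (y). A wrist that passes under or into the shades hits them: travel and work on the robot's side of this point.
- mill: Bystander: glass shaker mill, 44 mm across, 90 mm high, just beyond the pan. Origin: centre of its underside.
- spice_jar: Bystander: spice jar, 45 mm across, 100 mm high, standing beyond the board's handle, about 120 mm from its middle line. Origin: centre of its underside.
- bottle: Bystander: squeeze bottle with pointed nozzle, 70 mm across, 233 mm high, at the back left. Origin: centre of its underside.
- timer: Bystander: round wind-up kitchen timer, 62 mm across, 44 mm high, at the back of the table. Origin: centre of its underside.
- shaker: Bystander: metal dredge shaker with a side handle, 66 by 90 mm, 106 mm high, at the left side. Origin: centre of its underside.

How it is judged:
At the end, for the whole second after the job is handed in: Both groove ends within 6 mm of the rest's outer edge; the board level (0.04 rad), on the rest (within 5 mm, over 0.2 N), held by the fingers (over 0.5 N), still, clear of the pan; the ramekin upright and still on the board's outer half, not touched by the robot (x of mark_left in the frame of rest_edge between -0.006 and 0.006 m and x of mark_right in the frame of rest_edge between -0.006 and 0.006 m and z of board in the frame of rest between 0.085 and 0.095 m and angle between board's own z axis and vertical below 0.04 rad and contact force between the fingers and board above 0.5 N and contact force between board and rest above 0.2 N and contact force between board and pan below 0.05 N and contact force between the arm and ramekin below 0.05 N and linear speed of each of board, ramekin below 0.01 m/s and angle between ramekin's own z axis and vertical below 0.1 rad and z of ramekin in the frame of board between 0.01 and 0.022 m and x of ramekin in the frame of board between -0.02 and 0.1 m and y of ramekin in the frame of board between -0.06 and 0.06 m); the arm keeps its last pose, push and grip.
It fails at once if the board is tipped (over 0.15 rad) (angle between board's own z axis and vertical above 0.15 rad).
It fails at once if the board is lifted off the rest (middle over 15 mm high) instead of slid (z of board in the frame of rest above 0.105 m).
It fails at once if the ramekin is tipped over (over 0.4 rad) (angle between ramekin's own z axis and vertical above 0.4 rad).
It fails at once if the pan or another bystander is moved (over 20 mm) (distance of any of pan, mill, spice_jar, bottle, timer, shaker from where it was at the start of the episode above 0.02 m).
It also fails if it takes over 35 s, if anything falls off the work surface, if the arm or the gripper's body presses on something with over 40 N, if the wrist force passes 120 N, or if a joint passes its speed limit or range.

## Robot

A 7-joint arm with a two-finger parallel gripper is mounted at the origin on a cart in front of the work surface, level with it; the furniture and walls round the work are solid. World frame = base frame: x ahead of the robot, y to its left, z up, the work surface at z = 0. Lengths are in m, angles in rad, forces in N, time in s.
With the tool pointing down it reaches from about 0.425 to 0.875 m from the base axis. Payload 4.7 kg.
Tool frame: the origin (TCP) lies midway between the tips of the shut fingers; the grasp point (between the pads) lies 19 mm behind it; z points along the fingers, y is the line along which they close (so a half turn about z gives the same grasp; the last joint's range is limited). The gripper opens to 87 mm and grips with 3 to 60 N. Pads are 19 mm wide; open, the fingers measure 117 mm over their backs; the gripper's body (75 mm by 190 mm) begins 51 mm behind the grasp point.
Start: joints at [1.184, 0.321, -0.07, 1.45, 0.023, 1.371, -0.057], TCP at [0.254, -0.599, 0.223] pointing down, gripper open.
Joint ranges: [-2.86, 2.86], [-0.3, 2.09], [-1.38, 1.24], [0.06, 2.45], [-1.56, 4.7], [0.09, 2.05], [-2.69, 2.69]. Speed limits (rad/s): [2.57, 2.57, 3.14, 3.14, 3.14, 3.14, 3.14].

## Interface

Orientations are given as a rotation vector (axis times angle).
In Python, from bench import ctrl gives the robot as it stands.
- The arm moves only by the tool hand_motion, called after ">>>" in YAML: its name, and indented under it one key for each argument. Schema: {"type":"object","properties":{"deltas":{"type":"array","items":{"type":"number"},"minItems":5,"maxItems":100},"grip_n":{"type":"number"},"only":{"type":"string"},"quiet":{"type":"boolean"},"lines":{"type":"string"}},"required":["deltas"],"additionalProperties":false}. deltas is one flat list of numbers that holds 1 to 20 rows one after another, with no inner brackets; each row has 5 numbers: dx, dy, dz in a scale on which 1.0 is 0.8 m, then a turn about the tool's z in parts of the range, where 1.0 means 2 rad, then the opening from 0.0 (shut) to 1.0 (fully open); each row is the pose to reach, as a shift and turn from the pose commanded when the call began, along the tool's axes at that moment; what a row does not reach only later rows make up. A row lasts 1/10 s, in which the tool goes at most 0.05 m and 0.15 rad, less where a joint would pass 70% of its speed; a pose out of reach is approached as far as the arm can. The fingers move at their own pace and stop on an object; grip_n is the grip in N (left out, the last holds). Time passes only in rows, so rows that do not move let the fingers close. The tool returns the time, the measured TCP pose, the force, the opening and the grip force at its end. only (a regular expression) keeps the lines of the reply that match it, lines (a string "A,B") keeps lines A to B, and quiet returns only ok. Shift and turn numbers lie between -1 and 1, and a call with a number outside is refused. Input that does not fit is refused with a message, and nothing moves.
- ctrl.get_state(): the state, without advancing time (a new reading comes with each control period).
- ctrl.get_image(name): name is "scene" or "top" or "wrist"; returns the picture (400x640x3 uint8, red, green, blue); there is no depth.
- ctrl.camera_model(name): a dict with "vertical_fov" (degrees; the focal length in pixels is half the picture's height over the tangent of half this angle, whatever the lens; pixels are square), "cx", "cy" (the principal point, pixels), "rvec" (rotation vector, rad) and "tvec" (3), from world to camera coordinates, as OpenCV has them; the wrist camera has in their place "hand_eye" (4x4, takes a point from camera to tool coordinates, whose origin is the TCP and whose axes are the flange's). Camera axes: x right, y down, z forward; pixel columns grow to the right and rows downward; lengths in m; the calibration is good to about 2 mm. A picture is of the moment at which its call begins: read the wrist's pose just before it. camera_model takes no time and is no camera call.
- ctrl.close_job(): hands the job in; it is judged then, once.
The state is a dict: "time": time; "joint_positions": joint angles; "qd": joint speeds; "joint_torque": joint torques, N m; "position": TCP position; "tool_rot": TCP orientation; "ft_force": force on the tool from outside, world axes, zero at the start; "torque": the same for the moment, N m; "grip_width": opening from 0.0 (shut) to 1.0 (fully open); "grip_force": force on a finger pad.
Only numpy, scipy, OpenCV 4.12 (cv2) and the standard library are available. Lean on these libraries where they do the work, as an engineer would, in place of code of your own. Each camera call takes 0.05 s, during which the arm holds its last target. There are 200 camera calls.

## Working session

There is one attempt and no reset: what is moved stays moved. The work goes in short steps, Python scripts to look and compute and a tool call to move; the robot and the scene stay as the last step left them, time stands still between calls to the robot, and variables do not carry over. Pictures are saved under pics/ and viewed, at most 10 in all, crops included, and the job is handed in when it is done.

```bash
ls; mkdir -p pics
```

Run:
```python
from bench import ctrl
import cv2
s=ctrl.get_state();print(s)
for n in("scene","top"):
    cv2.imwrite(f"pics/{n}0.png",ctrl.get_image(n)[:,:,::-1]);print(n,ctrl.camera_model(n))
print(ctrl.camera_model("wrist"))
```

```text
bench.py
pics
{'time': 0.0, 'joint_positions': array([ 1.18409601,  0.32181641, -0.07008479,  1.45168655,  0.02262023,
        1.37077363, -0.05693188]), 'qd': array([-0.00148481, -0.00042   ,  0.00029714, -0.00111554,  0.00134859,
       -0.00079397, -0.00113293]), 'joint_torque': array([-1.34168960e-03, -4.91291285e+01, -4.04707426e-01, -3.12528706e+01,
       -6.38995506e-02,  4.36739030e-02,  1.82643525e-04]), 'position': array([ 0.25333341, -0.59800172,  0.22145999]), 'tool_rot': array([-3.07692362e+00, -6.25010121e-01,  7.72749417e-04]), 'ft_force': array([-0.06565594, -0.26334302, -0.16628907]), 'torque': array([0.00737311, 0.01230698, 0.00504845]), 'grip_force': 0.0, 'grip_width': 0.9988072376510171}
scene {'vertical_fov': 45.09191653996652, 'cx': 325.8000677565159, 'cy': 194.67180811773886, 'rvec': array([ 1.1575689 , -2.28019938,  1.0166609 ]), 'tvec': array([0.28320204, 0.52284577, 1.07111018])}
top {'vertical_fov': 56.15458406340363, 'cx': 316.855511882785, 'cy': 196.92772843980353, 'rvec': array([ 2.15024951, -2.14079469,  0.15081625]), 'tvec': array([-0.06481505,  0.60879228,  1.18857096])}
{'vertical_fov': 65.52227599971683, 'cx': 315.70691321661104, 'cy': 200.7098184819597, 'hand_eye': array([[-1.41064379e-03, -9.58896437e-01, -2.83752767e-01,
         7.78285613e-02],
       [ 9.99998916e-01, -1.47236758e-03,  4.24936775e-06,
         5.61053321e-04],
       [-4.21863078e-04, -2.83752453e-01,  9.58897475e-01,
        -1.62272339e-01],
       [ 0.00000000e+00,  0.00000000e+00,  0.00000000e+00,
         1.00000000e+00]])}
```

View pics/top0.png

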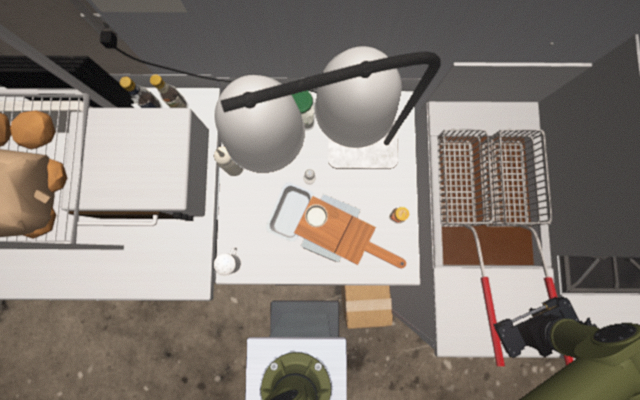

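View pics/scene0.png

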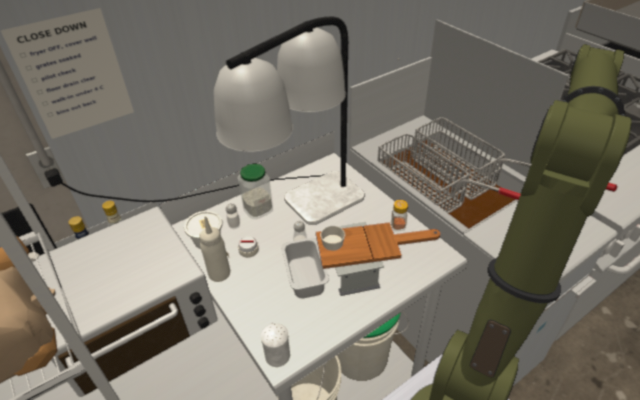

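The top view shows the board's handle at about (400,262), groove at about (350,243), ramekin at (316,215) and pan at (290,210). I'll enlarge it.

Run:
```python
import cv2
i=cv2.imread("pics/top0.png")[170:290,262:422]
cv2.imwrite("pics/crop0.png",cv2.resize(i,None,fx=5,fy=5,interpolation=cv2.INTER_CUBIC))
```

```text
(no output)
```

View pics/crop0.png

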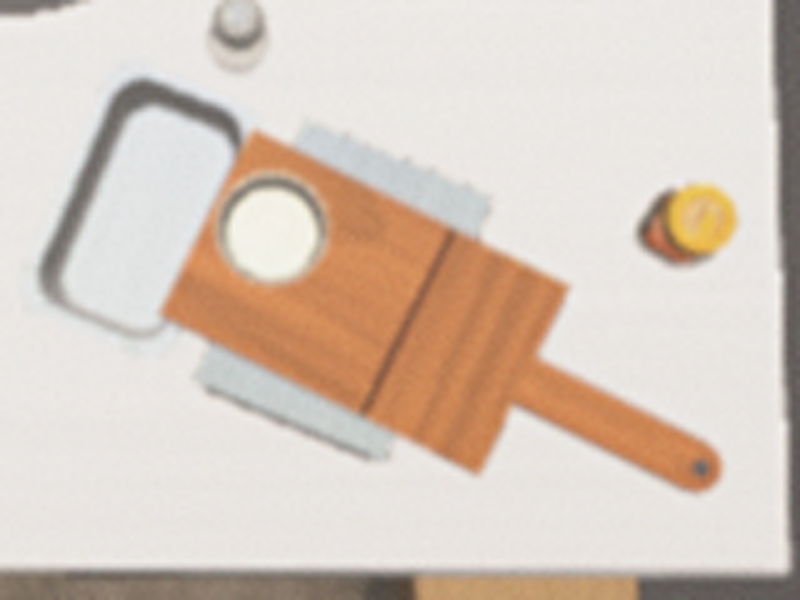

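The crop shows blade corners at about (255,132), (569,288), (480,473) and (163,317), and groove ends at (452,232) and (366,412). The rest's strips stick out on both sides, with outer corners near (308,122) and (205,360).

Create h.py:
```python
from bench import ctrl
import cv2,numpy as np
from scipy.spatial.transform import Rotation as R
def K(m): f=200/np.tan(np.radians(m["vertical_fov"])/2); return np.array([[f,0,m["cx"]],[0,f,m["cy"]],[0,0,1.]])
def back(Km,Rw,c,uv,z):  # Rw cam->world
    d=(Rw@np.linalg.inv(Km)@np.c_[uv,np.ones(len(uv))].T).T
    return c+d*((z-c[2])/d[:,2])[:,None]
def cam(n,s=None):
    m=ctrl.camera_model(n)
    if n=="wrist":
        H=m["hand_eye"];T=np.eye(4);T[:3,:3]=R.from_rotvec(s["tool_rot"]).as_matrix();T[:3,3]=s["position"];T=T@H
        return K(m),T[:3,:3],T[:3,3]
    r=R.from_rotvec(m["rvec"]).as_matrix();return K(m),r.T,-r.T@m["tvec"]
```

Run:
```python
from h import *
c=cam("top");print(c[2])
f=lambda l:(np.array(l,float)+.5)/5-.5+[262,170]
B=back(*c,f([(255,132),(569,288),(480,473),(163,317),(452,232),(366,412),(700,470)]),.106)
print("board",B.round(4))
for i,j in((0,1),(3,2),(0,3),(1,2),(4,5)):
    d=B[j]-B[i];print(i,j,np.linalg.norm(d).round(4),np.degrees(np.arctan2(d[1],d[0])).round(1))
Rr=back(*c,f([(308,122),(490,195),(388,445),(205,362)]),.09);print("rest",Rr.round(4))
for i,j in((0,1),(3,2),(0,3),(1,2)):
    d=Rr[j]-Rr[i];print(i,j,np.linalg.norm(d).round(4),np.degrees(np.arctan2(d[1],d[0])).round(1))
print("ram",back(*c,f([(272,228)]),.143),"jar",back(*c,f([(702,218)]),.1))
```

```text
[ 0.43290143 -0.06635474  1.26321944]
board [[ 0.6029 -0.0491  0.106 ]
 [ 0.5066 -0.2432  0.106 ]
 [ 0.394  -0.1871  0.106 ]
 [ 0.4877  0.0068  0.106 ]
 [ 0.5409 -0.1714  0.106 ]
 [ 0.4304 -0.1179  0.106 ]
 [ 0.3965 -0.3208  0.106 ]]
0 1 0.2167 -116.4
3 2 0.2154 -115.8
0 3 0.1281 154.1
1 2 0.1257 153.5
4 5 0.1227 154.2
rest [[ 0.6118 -0.0823  0.09  ]
 [ 0.5658 -0.197   0.09  ]
 [ 0.4103 -0.1322  0.09  ]
 [ 0.4607 -0.0186  0.09  ]]
0 1 0.1235 -111.9
3 2 0.1242 -113.9
0 3 0.164 157.2
1 2 0.1685 157.4
ram [[ 0.53936608 -0.06016601  0.143     ]] jar [[ 0.55086234 -0.32763721  0.1       ]]
```

The manual's scale: shifts go in shares of 0.8 m and turns go in shares of 2 rad. Converting my numbers, 0.35 m is 0.4375, 0.33 m is 0.4125, -0.716 rad is -0.358.

>>> hand_motion:
  deltas: [0,0,-0.0625,0,1,0,0,-0.125,0,1,0.05,-0.0425,-0.1375,-0.05,1,0.1,-0.0838,-0.1375,-0.1,1,0.15,-0.125,-0.1375,-0.15,1,0.1875,-0.1575,-0.1375,-0.2,1,0.2375,-0.2,-0.1375,-0.25,1,0.2875,-0.2425,-0.1375,-0.3,1,0.3375,-0.2838,-0.1375,-0.35,1,0.375,-0.3163,-0.1375,-0.358,1,0.4125,-0.3475,-0.1375,-0.358,1,0.4375,-0.3688,-0.1375,-0.358,1,0.4375,-0.3688,-0.1375,-0.358,1,0.4375,-0.3688,-0.1375,-0.358,1,0.4375,-0.3688,-0.1375,-0.358,1,0.4375,-0.3688,-0.1375,-0.358,1]

```text
time: 1.7
position: [0.4601, -0.1918, 0.3323]
tool_rot: [-2.666, -1.661, 0.001]
ft_force: [0.3, -0.7, 0.7]
grip_width: 1.001
grip_force: 0.0
```

Run:
```python
from h import *
import pickle
s=ctrl.get_state();i=ctrl.get_image("wrist");print(s["position"],s["tool_rot"],s["time"])
pickle.dump(s,open("s1.pkl","wb"));cv2.imwrite("pics/w1.png",i[:,:,::-1])
```

```text
[ 0.46007443 -0.19177919  0.33228908] [-2.66640376e+00 -1.66078290e+00  7.33331276e-04] 1.7
```

View pics/w1.png

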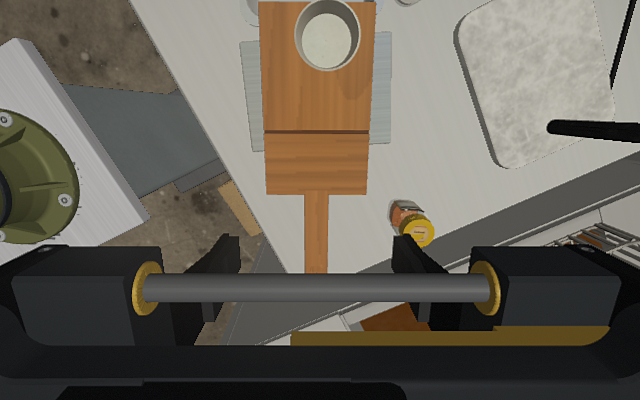

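The wrist view shows the board at (258–376, 0–195), groove near row 131, and rest strips with outer corners near (242,42) and (391,32). Enlarging for sub-pixel corners.

Run:
```python
import cv2
i=cv2.imread("pics/w1.png")[20:170,225:405]
cv2.imwrite("pics/w1c.png",cv2.resize(i,None,fx=4,fy=4,interpolation=cv2.INTER_CUBIC))
```

```text
(no output)
```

View pics/w1c.png

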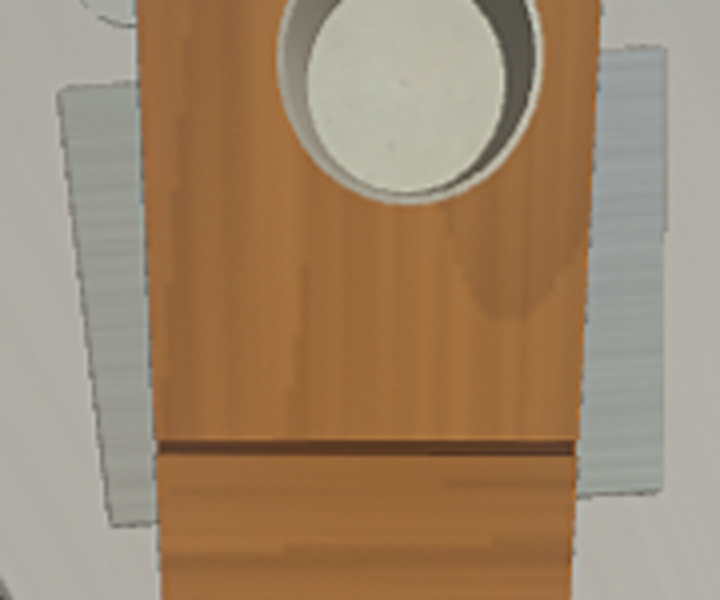

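Corners in the crop: rest outer (57,90) and (665,46), rest inner (112,526) and (661,492), groove ends (157,448) and (575,447).

Run:
```python
from h import *
import pickle
s=pickle.load(open("s1.pkl","rb"));c=cam("wrist",s)
f=lambda l:(np.array(l,float)+.5)/4-.5+[225,20]
def pr(P,prs):
    print(P.round(4).tolist())
    for i,j in prs:
        d=P[j]-P[i];print(i,j,np.linalg.norm(d).round(4),np.degrees(np.arctan2(d[1],d[0])).round(2))
G=back(*c,np.r_[f([(157,448),(575,447),(139,20),(160,560),(600,10),(574,560)]),[(266.5,194),(366.5,194),(316,260)]],.106);pr(G,[(0,1),(3,2),(5,4),(6,7)])
Q=back(*c,f([(57,90),(665,46),(112,526),(661,492)]),.09);pr(Q,[(0,1),(2,3),(2,0),(3,1)])
mid=(Q[0]+Q[1])/2; g=(G[0]+G[1])/2
print("edge mid",mid,"groove",g,"shift",mid-g)
w=back(*c,np.array([[315.7,230.],[316,190]]),.106);print(w, R.from_rotvec(s["tool_rot"]).as_matrix().round(3))
```

```text
[[0.4258, -0.1186, 0.106], [0.5405, -0.1749, 0.106], [0.4779, -0.014, 0.106], [0.4099, -0.1491, 0.106], [0.5943, -0.0686, 0.106], [0.5264, -0.2066, 0.106], [0.3905, -0.1894, 0.106], [0.5067, -0.2467, 0.106], [0.4062, -0.3025, 0.106]]
0 1 0.1278 -26.11
3 2 0.1513 63.3
5 4 0.1538 63.8
6 7 0.1296 -26.25
[[0.4466, -0.0149, 0.09], [0.6118, -0.0834, 0.09], [0.3979, -0.1337, 0.09], [0.5616, -0.2022, 0.09]]
0 1 0.1788 -22.51
2 3 0.1775 -22.73
2 0 0.1283 67.7
3 1 0.129 67.12
edge mid [ 0.52915607 -0.04917504  0.09      ] groove [ 0.48315747 -0.14672046  0.106     ] shift [ 0.0459986   0.09754541 -0.016     ]
[[ 0.42552124 -0.26244659  0.106     ]
 [ 0.45037005 -0.21292796  0.106     ]] [[ 0.441  0.898 -0.001]
 [ 0.898 -0.441 -0.   ]
 [-0.    -0.    -1.   ]]
```

Scaled: 0.21 m is 0.2625, 0.19 m is 0.2375.

>>> hand_motion:
  deltas: [-0.05,0,0.025,0,1,-0.1,0,0.0625,0,1,-0.15,0,0.1,0,1,-0.15,0,0.15,0,1,-0.15,0,0.2,0,1,-0.15,0,0.2375,0,1,-0.15,0,0.2625,0,1,-0.15,0,0.2625,0,1,-0.15,0,0.2625,0,1,-0.15,0,0.2625,0,1]

```text
time: 2.75
position: [0.409, -0.2991, 0.1242]
tool_rot: [2.663, 1.662, 0.001]
ft_force: [0.7, -0.5, -0.3]
grip_width: 0.998
grip_force: 0.0
```

Run:
```python
from h import *
s=ctrl.get_state();M=R.from_rotvec(s["tool_rot"]).as_matrix()
print(M.T@(np.array([.4080,-.2992,.079])-s["position"]),s["position"],s["ft_force"])
cv2.imwrite("pics/w2.png",ctrl.get_image("wrist")[:,:,::-1])
```

```text
[-0.0004455  -0.00097021  0.04520599] [ 0.40897103 -0.29914313  0.12420813] [ 0.70855033 -0.52333366 -0.27416389]
```

View pics/w2.png

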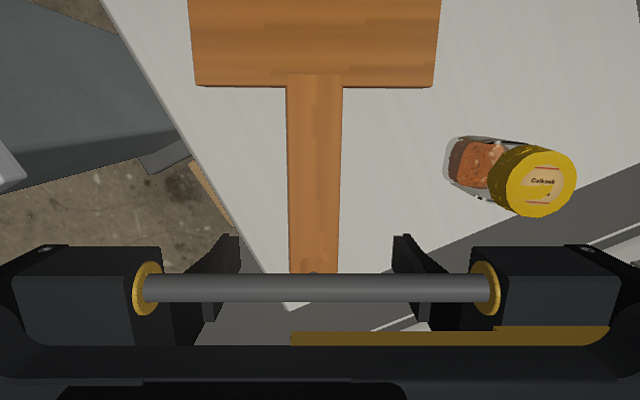

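The handle is centred (columns 290–340) between the fingers, and the jar is clear to the right. I'll descend and grip.

Scaled: 0.045 m is 0.0563, 0.035 m is 0.0438.

>>> hand_motion:
  deltas: [0,-0.0013,0.025,0,1,0,-0.0013,0.0438,0,1,0,-0.0013,0.0563,0,1,0,-0.0013,0.0563,0,0.7,0,-0.0013,0.0563,0,0.5,0,-0.0013,0.0563,0,0.3,0,-0.0013,0.0563,0,0.2,0,-0.0013,0.0563,0,0.2,0,-0.0013,0.0563,0,0.2,0,-0.0013,0.0563,0,0.2,0,-0.0013,0.0563,0,0.2,0,-0.0013,0.0563,0,0.2]
  grip_n: 25

```text
time: 4.0
position: [0.4073, -0.2978, 0.0776]
tool_rot: [2.664, 1.664, 0.0]
ft_force: [-0.3, 0.2, -0.5]
grip_width: 0.363
grip_force: 25.0
```

Run:
```python
from h import *
s=ctrl.get_state();M=R.from_rotvec(s["tool_rot"]).as_matrix()
print(s["position"],s["ft_force"],s["torque"],M.round(3))
```

```text
[ 0.40728046 -0.29778661  0.07761109] [-0.30842629  0.22346929 -0.53715342] [-0.08152498 -0.02568375 -0.11797975] [[ 0.439  0.899  0.   ]
 [ 0.899 -0.439 -0.   ]
 [-0.     0.    -1.   ]]
```

Scaled: 0.06 m is 0.075, 0.05 m is 0.0625, -0.035 rad is -0.0175.

>>> hand_motion:
  deltas: [0.0013,0,0,0,0.2,0.0038,0,0,-0.001,0.2,0.0075,0,0,-0.002,0.2,0.0125,0.0013,0,-0.003,0.2,0.0175,0.0013,0,-0.004,0.2,0.0225,0.0025,0,-0.0055,0.2,0.0275,0.0025,0,-0.0065,0.2,0.0325,0.0025,0,-0.0075,0.2,0.0375,0.0038,0,-0.009,0.2,0.0425,0.0038,0,-0.01,0.2,0.0475,0.0038,0,-0.011,0.2,0.0525,0.005,0,-0.0125,0.2,0.0575,0.005,0,-0.0135,0.2,0.0625,0.005,0,-0.015,0.2,0.0675,0.0063,0,-0.016,0.2,0.0713,0.0063,0,-0.017,0.2,0.0738,0.0063,0,-0.0175,0.2,0.075,0.0063,0,-0.0175,0.2,0.075,0.0063,0,-0.0175,0.2,0.075,0.0063,0,-0.0175,0.2]

```text
time: 6.0
position: [0.4382, -0.2458, 0.0776]
tool_rot: [-2.635, -1.711, -0.001]
ft_force: [-0.3, -2.4, 1.3]
grip_width: 0.361
grip_force: 25.0
```

Run:
```python
from h import *
s=ctrl.get_state();M=R.from_rotvec(s["tool_rot"]).as_matrix()
print(s["position"],s["ft_force"],s["torque"],M.round(3)[:2])
```

```text
[ 0.43818846 -0.24577811  0.07757972] [-0.29674406 -2.38094853  1.25094103] [-0.55841854  0.17931093 -0.04851018] [[ 0.407  0.914  0.   ]
 [ 0.914 -0.407  0.   ]]
```

Scaled: 0.048 m is 0.06, 0.006 m is 0.0075, -0.028 rad is -0.014.

>>> hand_motion:
  deltas: [0.0013,0,0,0,0.2,0.0038,0,0,-0.001,0.2,0.0075,0.0013,0,-0.002,0.2,0.0125,0.0013,0,-0.003,0.2,0.0175,0.0025,0,-0.004,0.2,0.0225,0.0025,0,-0.005,0.2,0.0275,0.0038,0,-0.0065,0.2,0.0325,0.0038,0,-0.0075,0.2,0.0375,0.005,0,-0.009,0.2,0.0425,0.005,0,-0.01,0.2,0.0475,0.0063,0,-0.011,0.2,0.0525,0.0063,0,-0.0125,0.2,0.0563,0.0075,0,-0.0135,0.2,0.0588,0.0075,0,-0.014,0.2,0.06,0.0075,0,-0.014,0.2,0.06,0.0075,0,-0.014,0.2,0.06,0.0075,0,-0.014,0.2]

```text
time: 7.7
position: [0.4632, -0.2044, 0.0776]
tool_rot: [-2.611, -1.748, -0.001]
ft_force: [-2.6, -3.8, 3.8]
grip_width: 0.363
grip_force: 25.0
```

Run:
```python
from h import *
import pickle
s=ctrl.get_state();M=R.from_rotvec(s["tool_rot"]).as_matrix()
print(s["position"],s["ft_force"],s["torque"],M.round(3)[:2])
pickle.dump(s,open("s3.pkl","wb"))
i=ctrl.get_image("wrist");t=ctrl.get_image("top")
cv2.imwrite("pics/t3.png",t[:,:,::-1])
a=cv2.resize(t[170:290,262:422],None,fx=4,fy=4,interpolation=cv2.INTER_CUBIC)
cv2.imwrite("pics/c3.png",a[:,:,::-1]);cv2.imwrite("pics/w3.png",i[:,:,::-1])
```

```text
[ 0.46320513 -0.20436745  0.07757659] [-2.61458271 -3.7552967   3.80548305] [-0.77464972  0.29707991  0.06655919] [[ 0.381  0.925  0.   ]
 [ 0.925 -0.381  0.   ]]
```

View pics/w3.png

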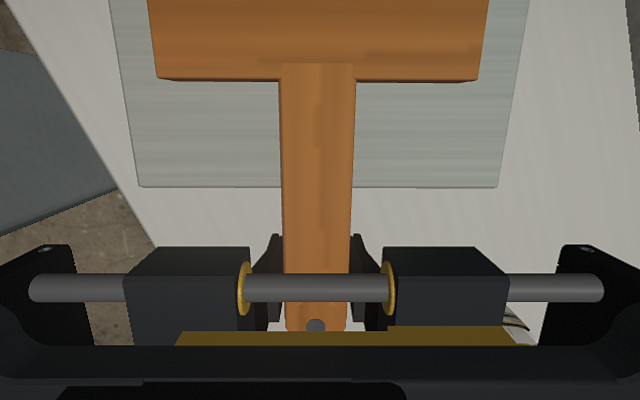

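View pics/c3.png

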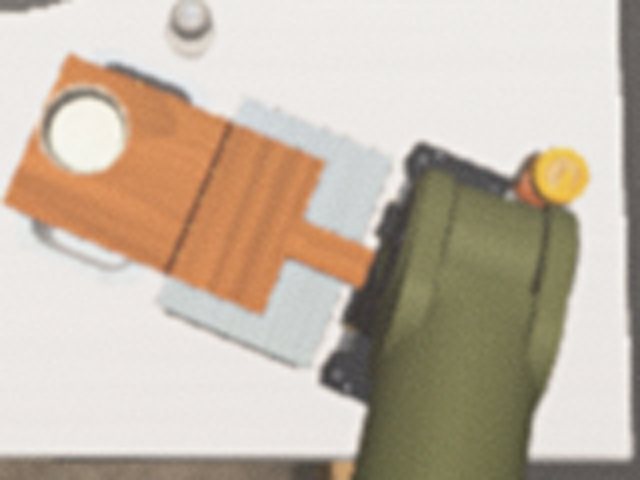

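In the wrist view the blade's end edge is at row ~78 (157–477) and the rest's inner edge at row ~187 (140–497), nearly parallel. In the top crop the groove ends are at (229,124) and (168,272), with the rest's outer corners at (243,100) and (160,297) — in line. Now to measure it.

Run:
```python
from h import *
import pickle
s=pickle.load(open("s3.pkl","rb"));c=cam("wrist",s)
B=back(*c,np.array([(157,76.),(477,78)]),.106);Q=back(*c,np.array([(140.,187),(497,188)]),.09)
n=np.array([np.cos(np.radians(67.4)),np.sin(np.radians(67.4))])
for P in(B,Q):
    d=P[1]-P[0];print(P.round(4).tolist(),np.linalg.norm(d),np.degrees(np.arctan2(d[1],d[0])))
print("blade end out of inner edge (want .05):",(B-Q.mean(0))[:,:2]@n, "width check rest .18 wide")
t=cam("top");f=lambda l:(np.array(l,float)+.5)/4-.5+[262,170]
G=back(*t,f([(229,124),(168,272)]),.106);E=back(*t,f([(243,100),(160,297)]),.09)
print("top cam groove-edge:",(G-E.mean(0))[:,:2]@n,(E-E.mean(0))[:,:2]@n)
i=cv2.cvtColor(cv2.imread("pics/w3.png"),6).astype(int)
print([i[r,200] for r in range(68,90)],[i[r,420] for r in range(68,90)],[i[r,200] for r in range(180,194)])
```

```text
[[0.4389, -0.0969, 0.106], [0.5575, -0.1467, 0.106]] 0.1286016344414893 -22.8118533626655
[[0.3982, -0.134, 0.09], [0.5618, -0.2023, 0.09]] 0.17731016727159937 -22.657635480303533
blade end out of inner edge (want .05): [0.0499769  0.04950139] width check rest .18 wide
top cam groove-edge: [0.00218662 0.00088344] [ 0.00020611 -0.00020611]
[np.int64(106), np.int64(105), np.int64(106), np.int64(106), np.int64(106), np.int64(106), np.int64(107), np.int64(108), np.int64(104), np.int64(92), np.int64(68), np.int64(51), np.int64(45), np.int64(90), np.int64(142), np.int64(145), np.int64(142), np.int64(142), np.int64(144), np.int64(143), np.int64(142), np.int64(142)] [np.int64(107), np.int64(107), np.int64(107), np.int64(107), np.int64(109), np.int64(108), np.int64(109), np.int64(108), np.int64(108), np.int64(111), np.int64(99), np.int64(84), np.int64(53), np.int64(47), np.int64(35), np.int64(149), np.int64(152), np.int64(147), np.int64(146), np.int64(145), np.int64(146), np.int64(147)] [np.int64(143), np.int64(143), np.int64(145), np.int64(144), np.int64(146), np.int64(134), np.int64(119), np.int64(113), np.int64(164), np.int64(168), np.int64(166), np.int64(165), np.int64(165), np.int64(166)]
```

>>> hand_motion:
  deltas: [0,0,0,0,0.2,0,0,0,0,0.2,0,0,0,0,0.2,0,0,0,0,0.2,0,0,0,0,0.2,0,0,0,0,0.2]
  grip_n: 35

```text
time: 8.4
position: [0.4632, -0.2044, 0.0776]
tool_rot: [-2.61, -1.748, -0.0]
ft_force: [-1.5, -2.2, 3.2]
grip_width: 0.36
grip_force: 35.0
```

```bash
python3 -c "
from bench import ctrl
s=ctrl.get_state();print(s['position'],s['ft_force'],s['grip_force']);print(ctrl.close_job())"
```

```text
[ 0.46317044 -0.20437701  0.07755921] [-1.46508692 -2.19709426  3.20492548] 34.97459487989545
the job is handed in; nothing more can be done
None
```

The board was slid out until its groove measured within about 2 mm of the rest's outer edge and square to it, ramekin still standing in the last picture, and the job was handed in at 8.4 s with the board gripped at 35 N; no verdict was returned.

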